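# Pull-test a new hook, then move the spark-plug tray to it

### The job

Prove the new yellow hook before it carries anything: grip its neck and pull it slowly and steadily straight out of its socket, at a centimetre or so a second, until the green band shows on the stem (a pull of about 16 N), hold that for a second, never so far that red shows, and let it go back home. Then move the spark-plug tray from the old steel hook on the grey stand to the proven yellow hook, hanging by its bar on both prongs, keeping it level and not setting it down or spilling the plugs on the way. Leave the other things on the bench alone.

Things in the scene. Friction and masses are not known exactly. Their poses are not given: they have to be found in the camera images.
- new_stand: Blue painted steel stand with the new yellow double hook, bolted down. Origin on the bench top (z = 0) under the axis of its 30 mm square post; the post is 274 mm high, the base plate 160 x 150 x 12 mm. The hook sticks out of the post along the stand's -x axis (towards the robot at yaw 0), 250 mm above the bench.
- new_seat (a point): Middle of the yellow hook, on the centreline of its prongs, 250 mm above the bench; axes as the stand's, hook opens to -x. Prongs: level 8 mm bars at y = +-18 mm, from a cross plate (56 wide, 22 high, 8 thick, face 26 mm behind, +x) to upturned ends 26 mm in front, tops 20 mm above this point. A bar hung on them rests with its centre 8 mm above this point. Moves with the hook.
- new_neck (a point): Where to take the new hook for the pull: centre of its neck, a yellow bar 20 mm wide (y), 22 mm high and 46 mm long (x) between cross plate and socket, 57 mm behind the seat (+x), 250 mm above the bench, free on both sides, above and below. Axes as the stand's. Moves with the hook.
- proof_hook (a joint): Travel of the yellow hook out of its socket along the stand's -x, in m; 0 = home, end stop 0.020. Sprung: 2.2 N starts it, then 1.1 N per mm (10 mm = 13 N, 12.5 mm = 16 N, 15 mm = 19 N); released, it springs home. Behind the neck a 20 mm round stem comes out of the socket: yellow for 10 mm, then green from 10 to 15 mm, then red.
- old_stand: Grey stand with the old steel-coloured double hook, bolted down; the same sizes as the blue one, but its hook is fixed and carries the tray at the start. Origin on the bench top under the post axis.
- old_seat (a point): Middle of the old hook, on the centreline of its prongs, 250 mm above the bench; same shape, sizes and axes as at new_seat.
- tray: Loose aluminium spark-plug tray with a bail, about 0.3 to 0.4 kg plus three plugs of 0.05 kg. Tray 86 (x) x 112 (y) x 26 mm high, origin under its centre; two flat uprights at y = +-54 mm carry a level 8 mm round steel bar along y, 160 mm above the origin, which lies across the prongs of the hook. It may swing about the bar. z up.
- tray_bar (a point): Middle of the tray's 8 mm round bar, 160 mm above the tray's origin.
- tray_grip (a point): Centre of the gripping part of the red grip block with black ribs that stands on the middle of the bar: 14 mm thick (x), 24 mm wide (y), from 2 to 62 mm above the bar's centre; this point is 40 mm above the bar's centre. Take it from above across either width, fingertips staying at least 15 mm above the bar's centre to clear the prongs' upturned ends.
- plug_0: Loose spark plug, 78 x 18 x 18 mm, white and metal, lying lengthwise in one of the three compartments of the tray. Origin under its middle.
- plug_1: Loose spark plug, 78 x 18 x 18 mm, white and metal, lying lengthwise in one of the three compartments of the tray. Origin under its middle.
- plug_2: Loose spark plug, 78 x 18 x 18 mm, white and metal, lying lengthwise in one of the three compartments of the tray. Origin under its middle.
- grease_tin: Bystander: green grease tin with white lid, 71 mm diameter, 63 mm high, loose on the bench. Origin under its centre.
- oil_cap: Bystander: black oil filler cap, 72 mm diameter, 25 mm high, loose on the bench. Origin under its centre.
- scraper: Bystander: scraper with yellow handle, 176 x 60 x 23 mm, loose on the bench. Origin under its middle.
- bolt: Bystander: rusty brown head bolt, 110 x 27 x 21 mm, loose on the bench. Origin under its middle.

How it is judged:
By the outcome, as a careful person would: the job done as asked, in the order asked, and still so for the second after the job is handed in, with the robot touching nothing.
It also fails if it takes over 72 s, if anything falls off the work surface, if the arm or the gripper's body presses on something with over 40 N, if the wrist force passes 120 N, or if a joint passes its speed limit or range.

### The arm

A 7-joint arm with a two-finger parallel gripper is mounted at the origin on a cart in front of the work surface, level with it; the furniture and walls round the work are solid. World frame = base frame: x ahead of the robot, y to its left, z up, the work surface at z = 0. Lengths are in m, angles in rad, forces in N, time in s.
With the tool pointing down it reaches from about 0.425 to 0.925 m from the base axis. Payload 6.8 kg.
Tool frame: the origin (TCP) lies on the centre line of the jaws, within the pads' length; the fingertips stand 14 mm ahead of it and the grasp point (between the pads) lies 5 mm behind it (r.tips_ahead is the distance from the TCP to the fingertips, in m); z points along the fingers, y is the line along which they close (so a half turn about z gives the same grasp; the last joint's range is limited). The gripper opens to 85 mm and grips with 20 to 120 N. Pads are 22 mm wide; open, the fingers measure 114 mm over their backs; the gripper's body (76 mm by 85 mm) begins 54 mm behind the grasp point. The pads swing forward as they close: fully open they stand 13 mm farther back than shut.
Start: joints at [1.069, 0.477, 0.022, 1.555, -0.011, 1.109, -0.083], TCP at [0.259, -0.623, 0.245] pointing down, gripper open.
Joint ranges: [-2.96, 2.96], [-0.34, 2.1], [-1.41, 1.46], [0.24, 2.44], [-1.37, 4.51], [0.17, 1.92], [-2.96, 2.96]. Speed limits (rad/s): [2.39, 2.39, 3.14, 3.14, 3.14, 3.14, 3.14].

### API

Orientations are given as a rotation vector (axis times angle).
In Python, from bench import r, eyes gives the robot as it stands.
- The arm moves only by the tool step_arm, never from a script. Its argument "rows" is a list of rows, each a list of 6 numbers: the shift along the world's x, y, z in units of 60 cm (1.0 is 60 cm), then the turn, a rotation vector about the world's x, y, z in units of pi rad (1.0 is pi rad). In form: [[x, y, z, rx, ry, rz], ...]. A call has 1 to 5 rows; each row is the pose to reach, as a shift and turn from the pose commanded when the call began, turning the shorter way round; what a row does not reach only later rows make up. A row lasts 1/12 s, in which the tool goes at most 41.7 mm and 7.16 degrees, less where a joint would pass 70% of its speed; a pose out of reach is approached as far as the arm can. A call with a number of a shift or a turn outside -1 to 1 is refused whole. A call with a gripper value outside its range is refused whole. "jaw" is the closure, from 0 (fully open) to 1 (shut), set as the call begins (left out, the last holds). The fingers move at their own pace and stop on an object; "squeeze" is the grip in N (left out, the last holds). Time passes only in rows, so rows that repeat a pose let the fingers close. It gives the time, the measured TCP pose, the force, the opening and the grip force at its end, in the units of the state.
- r.get_obs(): the state, without advancing time (a new reading comes with each control period).
- eyes.grab_frame(name): name is "side" or "top" or "wrist"; returns the picture (400x640x3 uint8, red, green, blue); there is no depth.
- eyes.camera_info(name): a dict with "mtx" (3x3 intrinsics, pixels), "k1" (the pictures are not rectified: a ray, as slopes to the right and down, at radius r is drawn at 1 + k1 r^2 times it, then the intrinsics apply), "extrinsics" (4x4, takes a point from camera to world coordinates); the wrist camera has in their place "tool_from_camera" (4x4, takes a point from camera to tool coordinates, whose origin is the TCP and whose axes are the flange's). Camera axes: x right, y down, z forward; pixel columns grow to the right and rows downward; lengths in m; the calibration is good to about 2 mm. A picture is of the moment at which its call begins: read the wrist's pose just before it. camera_info takes no time and is no camera call.
- r.hand_in(): hands the job in; it is judged then, once.
The state is a dict: "clock": time; "joints": joint angles; "qvel": joint speeds; "tau": joint torques, N m; "tcp_pos": TCP position; "orientation": TCP orientation; "contact_force": force on the tool from outside, world axes, zero at the start; "moment": the same for the moment, N m; "grip_width": finger opening in m; "gripper_force": force on a finger pad.
Only numpy, scipy, OpenCV 4.12 (cv2) and the standard library are available. Lean on these libraries where they do the work, as an engineer would, in place of code of your own. Each camera call takes 0.05 s, during which the arm holds its last target. There are 200 camera calls.

## Working session

There is one attempt and no reset: what is moved stays moved. The work goes in short steps, Python scripts to look and compute and a tool call to move; the robot and the scene stay as the last step left them, time stands still between calls to the robot, and variables do not carry over. Pictures are saved under pics/ and viewed, at most 10 in all, crops included, and the job is handed in when it is done.

Besides the shell and the picture viewer there is one more tool, called after ">>>" by a JSON object that holds its "op" and its "data", one argument or row to a line. step_arm: Moves the arm, as the interface text tells. Shifts and turns lie within -1 to 1; 1 stands for 60 cm of shift or pi rad of turn. Its arguments: {"type":"object","properties":{"rows":{"type":"array"},"jaw":{"type":"number"},"squeeze":{"type":"number"}},"required":["rows"]}

```bash
mkdir -p pics; ls
python3 - <<'E'
from bench import r, eyes
import cv2,numpy as np
np.set_printoptions(precision=4,suppress=True)
for n in("side","top"):
    im=eyes.grab_frame(n);cv2.imwrite(f"pics/{n}0.png",im[:,:,::-1]);print(n,eyes.camera_info(n))
print(eyes.camera_info("wrist"));o=r.get_obs();print(o)
E
```

```text
pics
side {'mtx': array([[396.4907,   0.    , 318.0851],
       [  0.    , 396.4907, 201.5365],
       [  0.    ,   0.    ,   1.    ]]), 'k1': -0.07338779715749645, 'extrinsics': array([[-0.8526, -0.3252,  0.4091, -0.0496],
       [-0.5226,  0.5311, -0.667 ,  1.0444],
       [-0.0003, -0.7824, -0.6227,  1.0388],
       [ 0.    ,  0.    ,  0.    ,  1.    ]])}
top {'mtx': array([[442.5703,   0.    , 323.8074],
       [  0.    , 442.5703, 205.6228],
       [  0.    ,   0.    ,   1.    ]]), 'k1': -0.058059354380814374, 'extrinsics': array([[ 0.0102, -0.9987,  0.049 ,  0.4565],
       [-0.9998, -0.0111, -0.0188,  0.1203],
       [ 0.0193, -0.0488, -0.9986,  1.5609],
       [ 0.    ,  0.    ,  0.    ,  1.    ]])}
{'mtx': array([[315.4212,   0.    , 322.0559],
       [  0.    , 315.4212, 194.4187],
       [  0.    ,   0.    ,   1.    ]]), 'k1': -0.06024458430687714, 'tool_from_camera': array([[-0.0007, -0.9649, -0.2625,  0.0661],
       [ 1.    , -0.001 ,  0.0011,  0.0012],
       [-0.0014, -0.2625,  0.9649, -0.1289],
       [ 0.    ,  0.    ,  0.    ,  1.    ]])}
{'clock': 0.1, 'joints': array([ 1.0689,  0.4777,  0.0223,  1.5563, -0.0115,  1.1093, -0.0831]), 'qvel': array([-0.0017, -0.001 , -0.0001, -0.0026, -0.0009, -0.0008,  0.0008]), 'tau': array([  0.0036, -59.7775,   1.6131, -28.1956,   0.0128,   0.005 ,
        -0.0001]), 'tcp_pos': array([ 0.2588, -0.6229,  0.2444]), 'orientation': array([-3.0793, -0.6143,  0.0006]), 'contact_force': array([ 0.2931,  0.7168, -1.3302]), 'moment': array([0.0337, 0.0288, 0.031 ]), 'gripper_force': 0.0, 'grip_width': 0.08538371932780392}
```

View pics/side0.png

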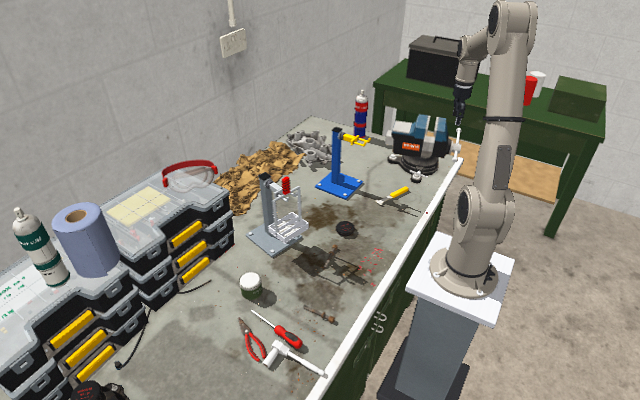

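View pics/top0.png

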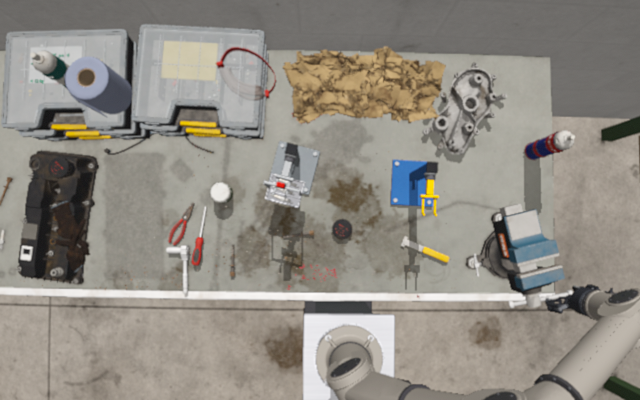

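The side view shows the blue stand (post at about 337,160), the yellow hook (355,139), and the grey stand with the tray and red grip (286,186). In the top view the blue base is at (410,183), the hook at (430,195), and the red grip at (281,185).

```bash
cat > h.py <<'E'
from bench import r, eyes
import cv2,numpy as np
from scipy.spatial.transform import Rotation as R
np.set_printoptions(precision=4,suppress=True)
def cam(n,o=None):
    c=eyes.camera_info(n)
    if n=="wrist":
        T=np.eye(4);T[:3,:3]=R.from_rotvec(o["orientation"]).as_matrix();T[:3,3]=o["tcp_pos"];E=T@c["tool_from_camera"]
    else:E=c["extrinsics"]
    return c["mtx"],c["k1"],E
def ray(c,p):
    K,k,E=c;q=cv2.undistortPoints(np.array([[p]],float),K,np.array([k,0,0,0.]))[0,0]
    d=E[:3,:3]@[q[0],q[1],1];return E[:3,3],d/np.linalg.norm(d)
def onz(c,p,z):
    a,d=ray(c,p);return a+d*(z-a[2])/d[2]
def tri(*cp):
    A=np.zeros((3,3));b=np.zeros(3)
    rs=[ray(c,p) for c,p in cp]
    for a,d in rs:
        M=np.eye(3)-np.outer(d,d);A+=M;b+=M@a
    x=np.linalg.solve(A,b);return x,[np.linalg.norm(np.cross(x-a,d)) for a,d in rs]
def proj(c,x):
    K,k,E=c;M=np.linalg.inv(E);rv=cv2.Rodrigues(M[:3,:3])[0]
    return cv2.projectPoints(np.array([x],float),rv,M[:3,3],K,np.array([k,0,0,0.]))[0][0,0]
def mask(im,lo,hi,roi=None):
    h=cv2.cvtColor(im,cv2.COLOR_RGB2HSV);m=cv2.inRange(h,lo,hi)
    if roi:
        z=np.zeros_like(m);x0,y0,x1,y1=roi;z[y0:y1,x0:x1]=m[y0:y1,x0:x1];m=z
    return m
BLUE=((100,120,40),(125,255,255));YEL=((18,120,90),(34,255,255));RED=((0,150,80),(8,255,255))
E
python3 - <<'E'
from h import *
T=cv2.imread("pics/top0.png")[:,:,::-1].copy();S=cv2.imread("pics/side0.png")[:,:,::-1].copy()
ct,cs=cam("top"),cam("side")
a=cv2.resize(T[130:230,255:455],(800,400),interpolation=2)
b=cv2.resize(S[115:265,240:390],(450,450),interpolation=2) 
can=np.zeros((600,800,3),np.uint8)
can[:300,:600]=cv2.resize(T[130:230,255:455],(600,300),interpolation=2)
can[300:,:400]=cv2.resize(S[165:265,235:320][:,:],(400,300),interpolation=2)
can[300:,400:]=cv2.resize(S[115:205,310:385],(400,300),interpolation=2)
cv2.imwrite("pics/z.png",can[:,:,::-1])
for n,im,c,ry,rr in(("top",T,ct,(385,150,450,225),(260,165,300,200)),("side",S,cs,(336,125,375,150),(270,170,300,200))):
    my=mask(im,*YEL,ry);mr=mask(im,*RED,rr)
    for t,m in(("y",my),("r",mr)):
        ys,xs=np.nonzero(m);print(n,t,len(xs),xs.mean(),ys.mean(),xs.min(),xs.max(),ys.min(),ys.max())
mb=mask(T,*BLUE,(380,145,445,225));ys,xs=np.nonzero(mb)
print(cv2.boxPoints(cv2.minAreaRect(np.c_[xs,ys].astype(np.float32))))
my=mask(T,*YEL,(385,150,450,225))[165:222,415:445];print("\n".join("".join(".#"[v>0] for v in l) for l in my))
E
```

```text
top y 259 429.1003861003861 195.4169884169884 420 438 179 215
top r 35 280.34285714285716 184.65714285714284 277 284 182 187
side y 177 354.87005649717514 139.29943502824858 343 370 134 146
side r 109 285.43119266055044 184.9908256880734 282 289 176 194
[[390.3204 203.9116]
 [392.6436 159.7707]
 [434.2651 161.9613]
 [431.942  206.1022]]Traceback (most recent call last):
  File "<stdin>", line 17, in <module>
  File "<stdin>", line 17, in <genexpr>
  File "<stdin>", line 17, in <genexpr>
TypeError: string indices must be integers, not 'numpy.bool'
```

View pics/z.png

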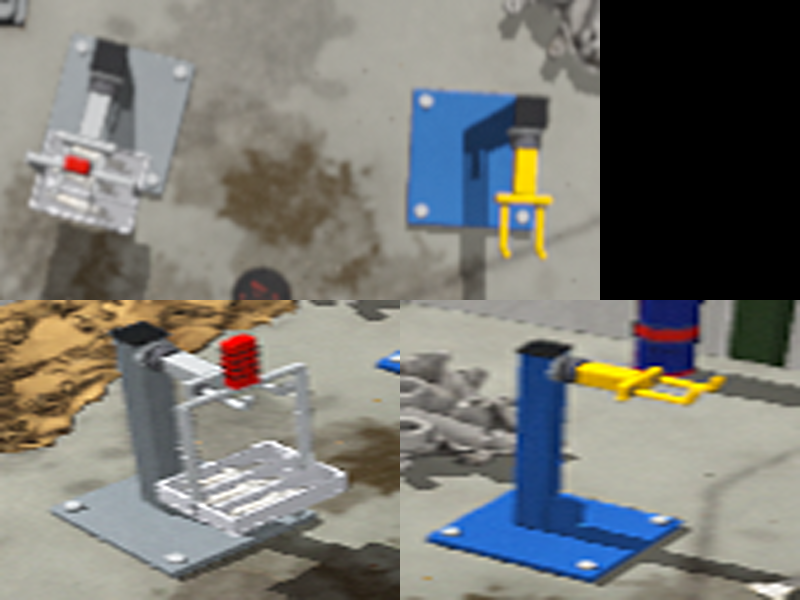

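The zoom shows the blue post's cap, the neck and both prongs pointing towards the robot, turned slightly. The old stand is yawed, with its cap at top-view (292,149), and the tray hangs with the red grip upright. Next I'll triangulate.

Run:
```python
from h import *
t,s=cam("top"),cam("side")
P=lambda n,a,b:print(n,*tri((t,a),(s,b)))
P("newcap",(432,167),(337.2,129.7));P("newneck",(430.3,185),(348.4,138.1));P("tipA",(424,215.5),(369.6,139));P("tipB",(435,215.5),(364.4,145))
P("oldcap",(291.7,149),(264.8,176.3));P("grip",(280.3,184.7),(286,177))
for n,p in(("cap",(432,167)),):print(n,onz(t,p,.274))
for n,p in(("neck",(430.3,185)),("cross",(429.7,196.7)),("tipA",(424,214.5)),("tipB",(435,214.5))):print(n,onz(t,p,.26))
T=cv2.imread("pics/top0.png")[:,:,::-1]
print("oldcap",onz(t,(291.7,149),.274),"grip",onz(t,(280.3,184.7),.32))
mb=[[390.3204,203.9116],[392.6436,159.7707],[434.2651,161.9613],[431.942,206.1022]]
B=np.array([onz(t,p,.012) for p in mb]);print(B,B.mean(0),np.degrees([np.arctan2(*(B[1]-B[0])[1::-1])]))
B=np.array([onz(t,p,.012) for p in [(255+75/3,130+35/3),(255+194/3,130+68/3)]]);print("oldplate back edge",B)
```

```text
newcap [ 0.638  -0.2245  0.2653] [np.float64(0.0006104547776984736), np.float64(0.0006104547776985592)]
newneck [ 0.5863 -0.2257  0.2411] [np.float64(0.0010182487325056447), np.float64(0.001018248732505651)]
tipA [ 0.4881 -0.1995  0.2787] [np.float64(0.006468937223136043), np.float64(0.006468937223135955)]
tipB [ 0.5055 -0.2374  0.2285] [np.float64(0.011097566112280332), np.float64(0.01109756611228038)]
oldcap [0.6864 0.1924 0.2647] [np.float64(3.539234322305646e-05), np.float64(3.5392343222995106e-05)]
grip [0.5751 0.22   0.3188] [np.float64(9.101877802185328e-06), np.float64(9.101877801959563e-06)]
cap [ 0.6373 -0.2219  0.274 ]
neck [ 0.5853 -0.2203  0.26  ]
cross [ 0.5504 -0.2184  0.26  ]
tipA [ 0.4974 -0.2012  0.26  ]
tipB [ 0.4977 -0.2342  0.26  ]
oldcap [0.6848 0.1919 0.274 ] grip [0.575  0.2199 0.32  ]
[[ 0.5412 -0.1429  0.012 ]
 [ 0.6978 -0.1508  0.012 ]
 [ 0.6923 -0.2998  0.012 ]
 [ 0.5351 -0.2909  0.012 ]] [ 0.6166 -0.2211  0.012 ] [-2.9176]
oldplate back edge [[0.7568 0.2482 0.012 ]
 [0.7194 0.1078 0.012 ]]
```

>>> {"op": "step_arm", "data": {
  "rows": [
    [0,0,0.3,0,0,0],
    [0,0,0.3,0,0,0],
    [0,0,0.3,0,0,0],
    [0,0,0.3,0,0,0],
    [0,0,0.3,0,0,0]
  ],
  "jaw": 0
}}

```text
clock: 0.52
tcp_pos: [0.2595, -0.6247, 0.4327]
orientation: [3.072, 0.612, 0.004]
contact_force: [-0.4, -0.7, 0.7]
grip_width: 0.0854
gripper_force: 0.0
```

>>> {"op": "step_arm", "data": {
  "rows": [
    [0.535,0.668,0,0,0,-0.14],
    [0.535,0.668,0,0,0,-0.14],
    [0.535,0.668,0,0,0,-0.14],
    [0.535,0.668,0,0,0,-0.14],
    [0.535,0.668,0,0,0,-0.14]
  ]
}}

```text
clock: 0.93
tcp_pos: [0.3887, -0.4606, 0.4249]
orientation: [-3.14, 0.079, 0.001]
contact_force: [0.6, -1.3, -0.1]
grip_width: 0.0853
gripper_force: 0.0
```

>>> {"op": "step_arm", "data": {
  "rows": [
    [0.317,0.395,0,0,0,0],
    [0.317,0.395,0,0,0,0],
    [0.317,0.395,0,0,0,0],
    [0.317,0.395,0,0,0,0],
    [0.317,0.395,0,0,0,0]
  ]
}}

```text
clock: 1.35
tcp_pos: [0.5191, -0.298, 0.4251]
orientation: [-3.141, 0.073, 0.001]
contact_force: [0.6, -1.1, -0.0]
grip_width: 0.0853
gripper_force: 0.0
```

>>> {"op": "step_arm", "data": {
  "rows": [
    [0.1,0.11,0,0,0,0],
    [0.1,0.11,0,0,0,0],
    [0.1,0.11,0,0,0,0],
    [0.1,0.11,0,0,0,0],
    [0.1,0.11,0,0,0,0]
  ]
}}

```text
clock: 1.77
tcp_pos: [0.5783, -0.2338, 0.4246]
orientation: [3.141, -0.071, -0.002]
contact_force: [0.2, -0.9, 0.3]
grip_width: 0.0852
gripper_force: 0.0
```

Run:
```python
from h import *
o=r.get_obs();im=eyes.grab_frame("wrist");c=cam("wrist",o)
cv2.imwrite("pics/w1.png",im[:,:,::-1]);np.save("w1.npy",np.r_[o["tcp_pos"],o["orientation"]]);print(o["tcp_pos"],o["orientation"],o["clock"])
m=mask(im,*YEL);ys,xs=np.nonzero(m);print(len(xs),xs.min(),xs.max(),ys.min(),ys.max())
```

```text
[ 0.5783 -0.2338  0.4246] [ 3.1407 -0.0707 -0.0022] 1.7667
3157 49 388 0 272
```

View pics/w1.png

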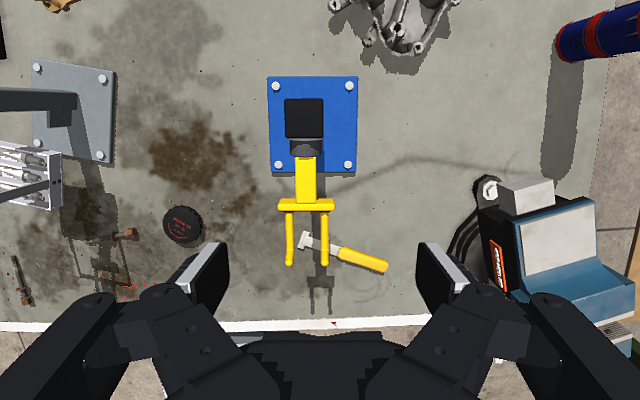

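The wrist view shows the yellow neck at about (306,180), the cross plate at (306,204), the prong tips at (290,263) and (324,263), and the post cap at (304,118). Everything is clear of the fingers.

>>> {"op": "step_arm", "data": {
  "rows": [
    [0,0.02,-0.1,0,0,0],
    [0,0.02,-0.1,0,0,0],
    [0,0.02,-0.1,0,0,0],
    [0,0.02,-0.1,0,0,0]
  ]
}}

```text
clock: 2.15
tcp_pos: [0.5771, -0.2234, 0.365]
orientation: [3.14, -0.076, -0.003]
contact_force: [-0.2, -1.0, 0.6]
grip_width: 0.0856
gripper_force: 0.0
```

```bash
cat > m.py <<'E'
from h import *
def feats(im,c):
    m=mask(im,*YEL,(200,60,400,300))
    n,l,st,ce=cv2.connectedComponentsWithStats(m);
    ys,xs=np.nonzero(m);rows={}
    k=[i for i in range(1,n) if st[i][4]>300]
    i=max(k,key=lambda i:st[i][4]);q=l==i
    w=q.sum(1);yy=np.nonzero(w)[0];y0=yy[0]
    cr=int(np.argmax(w));L=[]
    full=[y for y in yy if w[y]>.93*w[cr] and abs(y-cr)<25]
    neck=[y for y in yy if y0+4<y<full[0]-5]
    cen=lambda y:(np.nonzero(q[y])[0].mean(),y)
    fit=np.polyfit(neck,[cen(y)[0] for y in neck],1)
    return dict(neck0=(np.polyval(fit,y0),y0),neck1=(np.polyval(fit,full[0]),full[0]),nw=np.median(w[neck]),crossL=(np.nonzero(q[cr])[0].min(),np.mean(full)),crossR=(np.nonzero(q[cr])[0].max(),np.mean(full)),tip=(0,yy[-1]))
E
python3 - <<'E'
from m import *
p=np.load("w1.npy");o1=dict(tcp_pos=p[:3],orientation=p[3:]);im1=cv2.imread("pics/w1.png")[:,:,::-1].copy()
o=r.get_obs();im=eyes.grab_frame("wrist");c=cam("wrist",o);c1=cam("wrist",o1);cv2.imwrite("pics/w2.png",im[:,:,::-1])
a,b=feats(im1,c1),feats(im,c);print(o["tcp_pos"],o["orientation"]);print(a);print(b)
for k in("neck0","neck1","crossL","crossR"):
    print(k,*tri((c1,a[k]),(c,b[k])),onz(c1,a[k],.261),onz(c,b[k],.261))
E
```

```text
[ 0.5771 -0.2234  0.365 ] [ 3.1405 -0.0759 -0.0032]
{'neck0': (np.float64(304.74905303030306), np.int64(156)), 'neck1': (np.float64(305.6041666666667), np.int64(199)), 'nw': np.float64(21.0), 'crossL': (np.int64(277), np.float64(204.5)), 'crossR': (np.int64(334), np.float64(204.5)), 'tip': (0, np.int64(210))}
{'neck0': (np.float64(314.47121212121215), np.int64(166)), 'neck1': (np.float64(314.5530303030304), np.int64(220)), 'nw': np.float64(26.0), 'crossL': (np.int64(280), np.float64(225.5)), 'crossR': (np.int64(350), np.float64(225.5)), 'tip': (0, np.int64(232))}
neck0 [ 0.6045 -0.2209  0.2719] [np.float64(8.518374662619512e-05), np.float64(8.518374662607787e-05)] [ 0.603  -0.2203  0.261 ] [ 0.6025 -0.2205  0.261 ]
neck1 [ 0.566  -0.2193  0.2775] [np.float64(0.0004535550984770244), np.float64(0.00045355509847703725)] [ 0.5614 -0.2187  0.261 ] [ 0.5598 -0.2182  0.261 ]
crossL [ 0.5594 -0.1919  0.2687] [np.float64(8.173803205549981e-05), np.float64(8.173803205550381e-05)] [ 0.5571 -0.1906  0.261 ] [ 0.5566 -0.1908  0.261 ]
crossR [ 0.5564 -0.2455  0.2674] [np.float64(0.00020381595631898246), np.float64(0.00020381595631909687)] [ 0.5546 -0.2458  0.261 ] [ 0.5538 -0.2458  0.261 ]
```

>>> {"op": "step_arm", "data": {
  "rows": [
    [0.008,0.0065,-0.06,0,0,0],
    [0.008,0.0065,-0.12,0,0,0],
    [0.008,0.0065,-0.17,0,0,0],
    [0.008,0.0065,-0.195,0,0,0],
    [0.008,0.0065,-0.2,0,0,0]
  ]
}}

```text
clock: 2.62
tcp_pos: [0.5822, -0.2191, 0.2438]
orientation: [-3.141, 0.075, 0.004]
contact_force: [-0.2, 0.3, 0.2]
grip_width: 0.0854
gripper_force: 0.0
```

>>> {"op": "step_arm", "data": {
  "rows": [
    [0,0,0,0,0,0],
    [0,0,0,0,0,0]
  ]
}}

```text
clock: 2.78
tcp_pos: [0.5845, -0.2191, 0.2479]
orientation: [3.139, -0.074, 0.006]
contact_force: [1.1, -0.2, -0.7]
grip_width: 0.0854
gripper_force: 0.0
```

Run:
```python
from h import *
o=r.get_obs();print(o["tcp_pos"],o["orientation"],o["contact_force"],o["clock"])
im=eyes.grab_frame("wrist");s=eyes.grab_frame("side")
can=np.zeros((400,800,3),np.uint8);can[:,:400]=im[:,120:520];can[:,400:]=cv2.resize(s[90:190,290:390],(400,400))
cv2.imwrite("pics/w3.png",can[:,:,::-1])
```

```text
[ 0.5845 -0.2191  0.2479] [ 3.1395 -0.0739  0.0058] [ 1.1246 -0.223  -0.7294] 2.7833
```

View pics/w3.png

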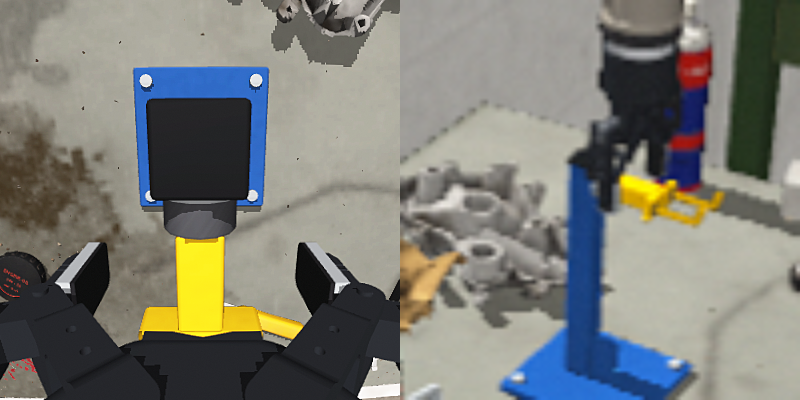

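The fingers straddle the neck: pads at crop x 85 and 315, neck centre at 200, rows 240–330. I'll close on it.

>>> {"op": "step_arm", "data": {
  "rows": [
    [0,0,0,0,0,0],
    [0,0,0,0,0,0],
    [0,0,0,0,0,0],
    [0,0,0,0,0,0],
    [0,0,0,0,0,0]
  ],
  "jaw": 1,
  "squeeze": 80
}}

```text
clock: 3.3
tcp_pos: [0.5832, -0.218, 0.2454]
orientation: [3.141, -0.072, 0.0]
contact_force: [-0.3, 0.2, -0.9]
grip_width: 0.0258
gripper_force: 0.0
```

>>> {"op": "step_arm", "data": {
  "rows": [
    [0,0,0,0,0,0],
    [0,0,0,0,0,0],
    [0,0,0,0,0,0],
    [0,0,0,0,0,0],
    [0,0,0,0,0,0]
  ]
}}

```text
clock: 3.72
tcp_pos: [0.5832, -0.218, 0.2455]
orientation: [3.141, -0.072, 0.0]
contact_force: [-2.4, 1.0, 3.7]
grip_width: 0.0191
gripper_force: 78.2
```

>>> {"op": "step_arm", "data": {
  "rows": [
    [-0.0014,0.0001,0,0,0,0],
    [-0.0028,0.0001,0,0,0,0],
    [-0.0042,0.0002,0,0,0,0],
    [-0.0056,0.0003,0,0,0,0],
    [-0.007,0.0003,0,0,0,0]
  ]
}}

```text
clock: 4.13
tcp_pos: [0.5799, -0.2179, 0.2456]
orientation: [3.14, -0.072, 0.004]
contact_force: [5.3, -1.3, 0.5]
grip_width: 0.0191
gripper_force: 78.0
```

>>> {"op": "step_arm", "data": {
  "rows": [
    [-0.0014,0.0001,0,0,0,0],
    [-0.0028,0.0001,0,0,0,0],
    [-0.0042,0.0002,0,0,0,0],
    [-0.0056,0.0003,0,0,0,0],
    [-0.007,0.0003,0,0,0,0]
  ]
}}

```text
clock: 4.55
tcp_pos: [0.5766, -0.2177, 0.2457]
orientation: [3.14, -0.072, 0.007]
contact_force: [9.3, -2.4, -1.8]
grip_width: 0.0189
gripper_force: 78.1
```

>>> {"op": "step_arm", "data": {
  "rows": [
    [-0.0014,0.0001,0,0,0,0],
    [-0.0028,0.0001,0,0,0,0],
    [-0.0042,0.0002,0,0,0,0],
    [-0.0056,0.0003,0,0,0,0],
    [-0.007,0.0003,0,0,0,0]
  ]
}}

```text
clock: 4.97
tcp_pos: [0.5734, -0.2176, 0.2457]
orientation: [3.14, -0.071, 0.01]
contact_force: [13.3, -2.5, -5.3]
grip_width: 0.0186
gripper_force: 78.1
```

>>> {"op": "step_arm", "data": {
  "rows": [
    [-0.0014,0.0001,0,0,0,0],
    [-0.0028,0.0001,0,0,0,0],
    [-0.004,0.0002,0,0,0,0]
  ]
}}

```text
clock: 5.22
tcp_pos: [0.5715, -0.2175, 0.2457]
orientation: [3.14, -0.071, 0.012]
contact_force: [15.6, -3.1, -5.7]
grip_width: 0.0186
gripper_force: 78.2
```

Run:
```python
from h import *
o=r.get_obs();print(o["tcp_pos"],o["contact_force"],o["clock"])
im=eyes.grab_frame("wrist");s=eyes.grab_frame("side")
cr=im[215:345,270:370]
g=mask(im,(40,80,40),(85,255,255),(270,200,370,345));rd=mask(im,(0,130,60),(9,255,255),(270,200,370,345));print("green",(g>0).sum(),"red",(rd>0).sum())
cv2.imwrite("pics/p1.png",cv2.resize(cr,(400,520))[:,:,::-1])
```

```text
[ 0.5715 -0.2175  0.2457] [15.5617 -3.0904 -5.6585] 5.2167
green 46 red 0
```

View pics/p1.png

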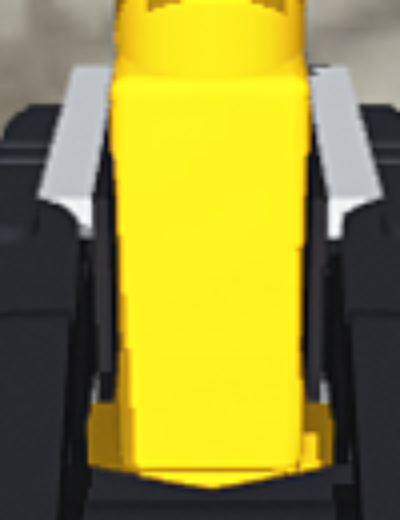

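The neck is held firmly and the yellow stem is out. Green pixels sit just above this crop (46 px), there is no red, and the force is 15.6 N. I'll nudge half a millimetre further, hold, and check the band.

>>> {"op": "step_arm", "data": {
  "rows": [
    [-0.0008,0,0,0,0,0],
    [-0.0008,0,0,0,0,0],
    [-0.0008,0,0,0,0,0],
    [-0.0008,0,0,0,0,0],
    [-0.0008,0,0,0,0,0]
  ]
}}

```text
clock: 5.73
tcp_pos: [0.5713, -0.2175, 0.2457]
orientation: [3.14, -0.071, 0.012]
contact_force: [14.6, -2.4, -5.5]
grip_width: 0.0193
gripper_force: 78.2
```

Run:
```python
from h import *
o=r.get_obs();print(o["tcp_pos"],o["contact_force"],o["clock"])
im=eyes.grab_frame("wrist")
for n,a in(("green",((40,80,40),(85,255,255))),("red",((0,130,60),(9,255,255))),("yel",YEL)):
    m=mask(im,*a,(270,150,370,345));ys,xs=np.nonzero(m);print(n,len(xs),(xs.min(),xs.max(),ys.min(),ys.max()) if len(xs) else "")
print(im[180:240:3,320])
```

```text
[ 0.5713 -0.2175  0.2457] [14.6041 -2.3687 -5.5022] 5.7333
green 71 (np.int64(302), np.int64(342), np.int64(206), np.int64(209))
red 0 
yel 6254 (np.int64(292), np.int64(352), np.int64(205), np.int64(336))
[[106 107 109]
 [106 104 111]
 [105 102 109]
 [105 103 110]
 [104 104 110]
 [103 103 110]
 [103 103 109]
 [102 101 107]
 [101 102 108]
 [ 69  64  74]
 [225 159  15]
 [213 158  21]
 [254 240  33]
 [254 240  32]
 [254 240  32]
 [254 240  32]
 [254 240  34]
 [254 240  33]
 [254 239  30]
 [255 251  39]]
```

>>> {"op": "step_arm", "data": {
  "rows": [
    [0,0,0,0,0,0],
    [0,0,0,0,0,0],
    [0,0,0,0,0,0],
    [0,0,0,0,0,0],
    [0,0,0,0,0,0]
  ]
}}

```text
clock: 6.2
tcp_pos: [0.5712, -0.2175, 0.2457]
orientation: [3.14, -0.071, 0.012]
contact_force: [15.5, -2.4, -5.6]
grip_width: 0.0191
gripper_force: 78.2
```

>>> {"op": "step_arm", "data": {
  "rows": [
    [0,0,0,0,0,0],
    [0,0,0,0,0,0],
    [0,0,0,0,0,0],
    [0,0,0,0,0,0],
    [0,0,0,0,0,0]
  ]
}}

```text
clock: 6.62
tcp_pos: [0.5712, -0.2175, 0.2457]
orientation: [3.14, -0.071, 0.012]
contact_force: [15.4, -3.4, -5.5]
grip_width: 0.0187
gripper_force: 78.2
```

Green shows in rows 206–209 and no red is visible. It has held over 1.3 s at about 15.5 N. I'll ease it home.

>>> {"op": "step_arm", "data": {
  "rows": [
    [0.0,0,0,0,0,0],
    [0.002,-0.0001,0,0,0,0],
    [0.005,-0.0002,0,0,0,0],
    [0.008,-0.0003,0,0,0,0],
    [0.011,-0.0004,0,0,0,0]
  ]
}}

```text
clock: 7.03
tcp_pos: [0.5766, -0.2177, 0.2456]
orientation: [3.14, -0.071, 0.007]
contact_force: [7.7, -2.0, -2.9]
grip_width: 0.019
gripper_force: 78.6
```

>>> {"op": "step_arm", "data": {
  "rows": [
    [0.003,-0.0002,0,0,0,0],
    [0.006,-0.0003,0,0,0,0],
    [0.009,-0.0004,0,0,0,0],
    [0.012,-0.0006,0,0,0,0],
    [0.0145,-0.0007,0,0,0,0]
  ]
}}

```text
clock: 7.45
tcp_pos: [0.5832, -0.218, 0.2456]
orientation: [3.141, -0.072, 0.0]
contact_force: [-1.5, -0.7, 5.3]
grip_width: 0.019
gripper_force: 79.5
```

>>> {"op": "step_arm", "data": {
  "rows": [
    [0.0003,0,0,0,0,0],
    [0.0003,0,0,0,0,0],
    [0.0003,0,0,0,0,0]
  ]
}}

```text
clock: 7.7
tcp_pos: [0.5832, -0.218, 0.2456]
orientation: [3.141, -0.072, 0.0]
contact_force: [3.1, -0.3, 4.3]
grip_width: 0.0185
gripper_force: 79.7
```

>>> {"op": "step_arm", "data": {
  "rows": [
    [0,0,0,0,0,0],
    [0,0,0,0,0,0],
    [0,0,0,0,0,0],
    [0,0,0,0,0,0],
    [0,0,0,0,0,0]
  ],
  "jaw": 0
}}

```text
clock: 8.12
tcp_pos: [0.5827, -0.2179, 0.2449]
orientation: [-3.14, 0.072, 0.002]
contact_force: [0.5, 0.0, 0.0]
grip_width: 0.0779
gripper_force: 0.0
```

>>> {"op": "step_arm", "data": {
  "rows": [
    [0,0,0.03,0,0,0],
    [0,0,0.1,0,0,0],
    [0,0,0.17,0,0,0],
    [0,0,0.24,0,0,0],
    [0,0,0.3,0,0,0]
  ]
}}

```text
clock: 8.53
tcp_pos: [0.5829, -0.218, 0.4282]
orientation: [3.14, -0.073, 0.002]
contact_force: [1.0, 0.2, 0.7]
grip_width: 0.0856
gripper_force: 0.0
```

Run:
```python
from m import *
o=r.get_obs();im=eyes.grab_frame("wrist");c=cam("wrist",o);a=feats(im,c);print(o["tcp_pos"],a)
q={k:onz(c,a[k],.261) for k in("neck0","neck1","crossL","crossR")};print(q)
np.save("w4.npy",np.r_[o["tcp_pos"],o["orientation"]]);cv2.imwrite("pics/w4.png",im[:,:,::-1])
```

```text
[ 0.5829 -0.218   0.4282] {'neck0': (np.float64(322.0), np.int64(161)), 'neck1': (np.float64(321.9999999999999), np.int64(204)), 'nw': np.float64(21.0), 'crossL': (np.int64(294), np.float64(209.0)), 'crossR': (np.int64(350), np.float64(209.0)), 'tip': (0, np.int64(214))}
{'neck0': array([ 0.6021, -0.2204,  0.261 ]), 'neck1': array([ 0.5596, -0.2184,  0.261 ]), 'crossL': array([ 0.5558, -0.1906,  0.261 ]), 'crossR': array([ 0.5532, -0.2457,  0.261 ])}
```

>>> {"op": "step_arm", "data": {
  "rows": [
    [-0.02,0.7,0,0,0,-0.066],
    [-0.02,0.7,0,0,0,-0.066],
    [-0.02,0.7,0,0,0,-0.066],
    [-0.02,0.7,0,0,0,-0.066],
    [-0.02,0.7,0,0,0,-0.066]
  ]
}}

```text
clock: 9.0
tcp_pos: [0.5767, -0.0092, 0.4251]
orientation: [3.116, -0.398, -0.0]
contact_force: [1.0, 0.2, 0.1]
grip_width: 0.0852
gripper_force: 0.0
```

>>> {"op": "step_arm", "data": {
  "rows": [
    [-0.01,0.35,0,0,0,0],
    [-0.01,0.35,0,0,0,0],
    [-0.01,0.35,0,0,0,0],
    [-0.01,0.35,0,0,0,0],
    [-0.01,0.35,0,0,0,0]
  ]
}}

```text
clock: 9.42
tcp_pos: [0.5708, 0.199, 0.4251]
orientation: [3.116, -0.397, -0.0]
contact_force: [1.0, -0.5, -1.0]
grip_width: 0.0853
gripper_force: 0.0
```

>>> {"op": "step_arm", "data": {
  "rows": [
    [0,0.0,0,0,0,0],
    [0,0,0,0,0,0]
  ]
}}

```text
clock: 9.58
tcp_pos: [0.5702, 0.2006, 0.4246]
orientation: [-3.117, 0.387, 0.002]
contact_force: [0.8, -1.5, -0.3]
grip_width: 0.0856
gripper_force: 0.0
```

Run:
```python
from h import *
o=r.get_obs();im=eyes.grab_frame("wrist");c=cam("wrist",o)
cv2.imwrite("pics/g1.png",im[:,:,::-1]);np.save("g1.npy",np.r_[o["tcp_pos"],o["orientation"]]);print(o["tcp_pos"],o["orientation"],o["clock"])
```

```text
[0.5702 0.2006 0.4246] [-3.1171  0.3873  0.0023] 9.5833
```

View pics/g1.png

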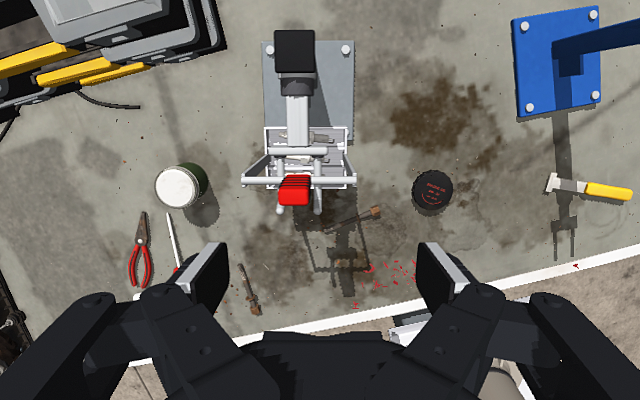

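The view shows the red grip's top face at about (293,197), with the bar running from (243,181) to (357,181) across the steel prongs. The old post cap is at (294,50). I'll take a second, closer view for height.

>>> {"op": "step_arm", "data": {
  "rows": [
    [0.005,0.035,-0.05,0,0,0],
    [0.005,0.035,-0.05,0,0,0],
    [0.005,0.035,-0.05,0,0,0],
    [0.005,0.035,-0.05,0,0,0]
  ]
}}

```text
clock: 9.97
tcp_pos: [0.5749, 0.2163, 0.3957]
orientation: [3.115, -0.4, 0.0]
contact_force: [0.7, -0.1, 0.1]
grip_width: 0.0854
gripper_force: 0.0
```

Run:
```python
from h import *
p=np.load("g1.npy");o1=dict(tcp_pos=p[:3],orientation=p[3:]);im1=cv2.imread("pics/g1.png")[:,:,::-1].copy()
o=r.get_obs();im=eyes.grab_frame("wrist");c=cam("wrist",o);c1=cam("wrist",o1)
cv2.imwrite("pics/g2.png",im[:,:,::-1]);np.save("g2.npy",np.r_[o["tcp_pos"],o["orientation"]]);print(o["tcp_pos"],o["orientation"])
F=[]
for i,k in((im1,c1),(im,c)):
    m=mask(i,(0,150,60),(8,255,255),(240,140,400,280));m=cv2.morphologyEx(m,cv2.MORPH_CLOSE,np.ones((5,5)))
    n,l,st,ce=cv2.connectedComponentsWithStats(m);j=1+np.argmax(st[1:,4]);q=l==j;print(st[j])
    V=i[:,:,0].astype(int);y1=st[j][1]+st[j][3]-1
    w=[(y,*np.nonzero(q[y])[0][[0,-1]]) for y in range(st[j][1],y1+1,1)];print(w)
    F.append(((w[-3][1],y1),(w[-3][2],y1)))
    col=int(ce[j][0]);print(V[st[j][1]-6:y1+4,col])
for s in(0,1):
    print(*tri((c1,F[0][s]),(c,F[1][s])),onz(c1,F[0][s],.32),onz(c,F[1][s],.32))
can=np.zeros((600,800,3),np.uint8)
can=cv2.resize(im[120:270,220:420],(800,600),interpolation=2);cv2.imwrite("pics/g2z.png",can[:,:,::-1])
```

```text
[0.5749 0.2163 0.3957] [ 3.115  -0.4004  0.0005]
[278 175  32  31 874]
[(175, np.int64(287), np.int64(309)), (176, np.int64(286), np.int64(309)), (177, np.int64(286), np.int64(308)), (178, np.int64(286), np.int64(308)), (179, np.int64(284), np.int64(308)), (180, np.int64(284), np.int64(308)), (181, np.int64(283), np.int64(308)), (182, np.int64(283), np.int64(308)), (183, np.int64(283), np.int64(308)), (184, np.int64(281), np.int64(308)), (185, np.int64(281), np.int64(308)), (186, np.int64(281), np.int64(308)), (187, np.int64(280), np.int64(308)), (188, np.int64(279), np.int64(308)), (189, np.int64(279), np.int64(308)), (190, np.int64(279), np.int64(308)), (191, np.int64(278), np.int64(308)), (192, np.int64(278), np.int64(308)), (193, np.int64(278), np.int64(308)), (194, np.int64(278), np.int64(308)), (195, np.int64(278), np.int64(308)), (196, np.int64(278), np.int64(308)), (197, np.int64(278), np.int64(308)), (198, np.int64(278), np.int64(308)), (199, np.int64(278), np.int64(308)), (200, np.int64(278), np.int64(308)), (201, np.int64(279), np.int64(308)), (202, np.int64(279), np.int64
[... 1489 characters left out ...]
29)), (214, np.int64(296), np.int64(329)), (215, np.int64(296), np.int64(329)), (216, np.int64(296), np.int64(329)), (217, np.int64(297), np.int64(328)), (218, np.int64(298), np.int64(327)), (219, np.int64(299), np.int64(321))]
[144 125 219 255 255 255 246 178 188 193  82 156 205  82 155 203 140 101
 208 203  35 161 202 192 192 236 251 246 245 242 240 239 238 238 235 235
 233 234 233 234 235 220 169  90  54  69  60]
[0.5728 0.2332 0.3191] [np.float64(9.183015105364857e-05), np.float64(9.183015105370366e-05)] [0.5731 0.2329 0.32  ] [0.5731 0.2331 0.32  ]
[0.5665 0.2126 0.316 ] [np.float64(0.0002800703913230889), np.float64(0.00028007039132315324)] [0.5678 0.2119 0.32  ] [0.5677 0.2125 0.32  ]
```

View pics/g2z.png

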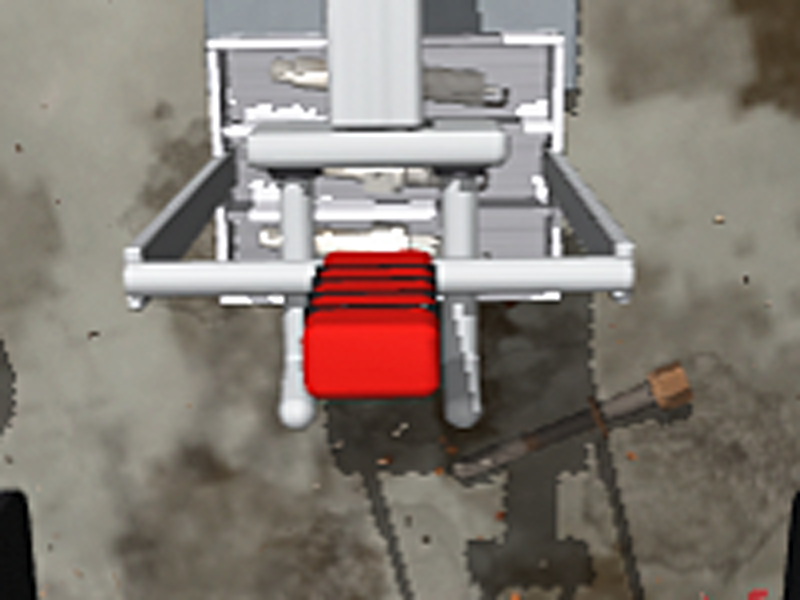

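Zoom of g2: top face of the red grip spans zoom (305–440, 320–398), the bar runs (130,277)–(630,272), and the prong tips are at (296,410) and (463,410). Height 0.316–0.319 agrees with the expected 0.32.

Run:
```python
from h import *
p=np.load("g2.npy");o=dict(tcp_pos=p[:3],orientation=p[3:]);c=cam("wrist",o)
Z=lambda u,v:(220+u/4,120+v/4)
print("top c",onz(c,Z(372,358),.32))
a,b=onz(c,Z(126,277),.258),onz(c,Z(634,272),.258);print("bar",a,b,(a+b)/2,np.linalg.norm(a-b),np.degrees(np.arctan2(-(a-b)[0],(a-b)[1])))
a,b=onz(c,Z(250,147),.261),onz(c,Z(505,145),.261);print("cross",(a+b)/2,np.linalg.norm(a-b),np.degrees(np.arctan2(-(a-b)[0],(a-b)[1])))
p=np.load("g1.npy");c1=cam("wrist",dict(tcp_pos=p[:3],orientation=p[3:]))
print("bar tri",*tri((c1,(243,181)),(c,Z(126,277))),*tri((c1,(357,181)),(c,Z(634,272))))
o=r.get_obs();print(o["tcp_pos"],o["orientation"])
```

```text
top c [0.5769 0.2207 0.32  ]
bar [0.5895 0.2746 0.258 ] [0.5624 0.1671 0.258 ] [0.576  0.2209 0.258 ] 0.11094681845728584 -14.13685285802165
cross [0.6037 0.2139 0.261 ] 0.05353857250384755 -14.273213429250616
bar tri [0.5805 0.2885 0.2085] [np.float64(0.00031646226860021173), np.float64(0.0003164622686003094)] [0.5594 0.1661 0.2485] [np.float64(0.00033431134147118846), np.float64(0.00033431134147109137)]
[0.5751 0.2164 0.3963] [ 3.1157 -0.4008  0.0021]
```

>>> {"op": "step_arm", "data": {
  "rows": [
    [0.0025,0.0073,-0.05,0,0,0.002],
    [0.0025,0.0073,-0.1,0,0,0.002],
    [0.0025,0.0073,-0.14,0,0,0.002],
    [0.0025,0.0073,-0.165,0,0,0.002],
    [0.0025,0.0073,-0.172,0,0,0.002]
  ]
}}

```text
clock: 10.43
tcp_pos: [0.5754, 0.2205, 0.2902]
orientation: [3.115, -0.39, -0.004]
contact_force: [-0.6, -0.2, -0.0]
grip_width: 0.0853
gripper_force: 0.0
```

>>> {"op": "step_arm", "data": {
  "rows": [
    [0,0,0,0,0,0],
    [0,0,0,0,0,0],
    [0,0,0,0,0,0]
  ]
}}

```text
clock: 10.68
tcp_pos: [0.5769, 0.2227, 0.2942]
orientation: [-3.116, 0.388, -0.004]
contact_force: [1.0, 0.5, -0.1]
grip_width: 0.0855
gripper_force: 0.0
```

Run:
```python
from h import *
o=r.get_obs();im=eyes.grab_frame("wrist")
print(o["tcp_pos"],o["orientation"],o["contact_force"],o["clock"])
m=mask(im,(0,150,60),(8,255,255),(240,140,400,400));ys,xs=np.nonzero(m);print(xs.min(),xs.max(),ys.min(),ys.max())
cv2.imwrite("pics/g3.png",im[:,:,::-1])
```

```text
[0.5769 0.2227 0.2942] [-3.116   0.388  -0.0045] [ 1.0496  0.5011 -0.1177] 10.6833
291 399 225 332
```

View pics/g3.png

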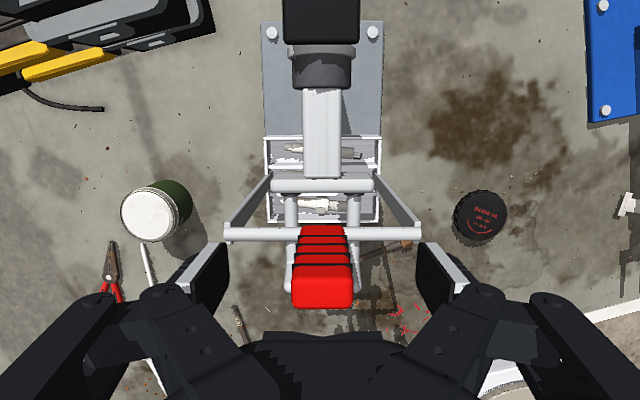

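The grip block is centred between the pads (x 291–353, pads at about 220 and 425), upright and clear. Closing.

>>> {"op": "step_arm", "data": {
  "rows": [
    [0,0,0,0,0,0],
    [0,0,0,0,0,0],
    [0,0,0,0,0,0],
    [0,0,0,0,0,0],
    [0,0,0,0,0,0]
  ],
  "jaw": 1,
  "squeeze": 80
}}

```text
clock: 11.15
tcp_pos: [0.5758, 0.2226, 0.2922]
orientation: [3.118, -0.387, 0.0]
contact_force: [-0.4, -0.8, -0.8]
grip_width: 0.0255
gripper_force: 0.0
```

>>> {"op": "step_arm", "data": {
  "rows": [
    [0,0,0,0,0,0],
    [0,0,0,0,0,0],
    [0,0,0,0,0,0],
    [0,0,0,0,0,0]
  ]
}}

```text
clock: 11.48
tcp_pos: [0.576, 0.2226, 0.2923]
orientation: [-3.117, 0.387, -0.001]
contact_force: [1.3, -0.4, 2.7]
grip_width: 0.0227
gripper_force: 78.3
```

>>> {"op": "step_arm", "data": {
  "rows": [
    [0,0,0.005,0,0,0],
    [0,0,0.012,0,0,0],
    [0,0,0.02,0,0,0],
    [0,0,0.028,0,0,0],
    [0,0,0.035,0,0,0]
  ]
}}

```text
clock: 11.9
tcp_pos: [0.5758, 0.2225, 0.3134]
orientation: [3.117, -0.387, -0.0]
contact_force: [1.0, -0.0, -3.8]
grip_width: 0.0231
gripper_force: 78.5
```

Tray lifted off (3.8 N on the wrist). I'll raise it a little more and look before leaving the hook.

>>> {"op": "step_arm", "data": {
  "rows": [
    [0,0,0.006,0,0,0],
    [0,0,0.012,0,0,0],
    [0,0,0.016,0,0,0],
    [0,0,0.018,0,0,0],
    [0,0,0.018,0,0,0]
  ]
}}

```text
clock: 12.32
tcp_pos: [0.5759, 0.2226, 0.3243]
orientation: [-3.117, 0.387, -0.001]
contact_force: [0.1, -0.2, -4.3]
grip_width: 0.023
gripper_force: 78.5
```

Run:
```python
from h import *
o=r.get_obs();print(o["tcp_pos"],o["contact_force"],o["moment"],o["clock"])
im=eyes.grab_frame("wrist");s=eyes.grab_frame("side")
can=np.zeros((400,800,3),np.uint8);can[:,:400]=im[:,120:520];can[:,400:]=cv2.resize(s[150:270,225:345],(400,400),interpolation=2)
cv2.imwrite("pics/l1.png",can[:,:,::-1])
```

```text
[0.5759 0.2226 0.3243] [ 0.1078 -0.2002 -4.2542] [-0.0116  0.0114  0.0068] 12.3167
```

View pics/l1.png

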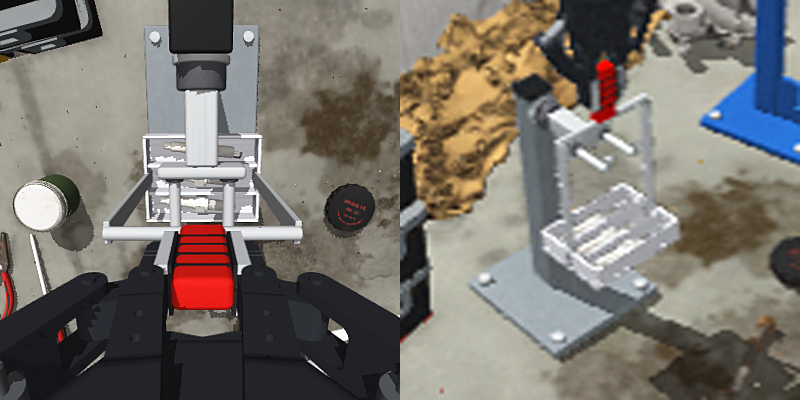

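This is my tenth picture, so from here I rely on numbers. It shows the bar well above the prongs, the tray level, and the three plugs in place. Now moving out.

>>> {"op": "step_arm", "data": {
  "rows": [
    [-0.006,0.0016,0,0,0,0],
    [-0.017,0.0044,0,0,0,0],
    [-0.032,0.0082,0,0,0,0],
    [-0.049,0.0126,0,0,0,0],
    [-0.067,0.0172,0,0,0,0]
  ]
}}

```text
clock: 12.83
tcp_pos: [0.5342, 0.2334, 0.3239]
orientation: [3.118, -0.386, -0.001]
contact_force: [0.0, -0.1, -5.1]
grip_width: 0.0228
gripper_force: 78.6
```

>>> {"op": "step_arm", "data": {
  "rows": [
    [-0.018,0.0046,0,0,0,0],
    [-0.036,0.0092,0,0,0,0],
    [-0.052,0.0133,0,0,0,0],
    [-0.065,0.0167,0,0,0,0],
    [-0.073,0.0188,0,0,0,0]
  ]
}}

```text
clock: 13.25
tcp_pos: [0.4905, 0.2447, 0.3241]
orientation: [-3.118, 0.386, -0.0]
contact_force: [-0.1, 0.5, -5.0]
grip_width: 0.0229
gripper_force: 78.6
```

>>> {"op": "step_arm", "data": {
  "rows": [
    [-0.005,0,0,0,0,0],
    [-0.006,-0.008,0,0,0,0],
    [-0.008,-0.022,0,0,0,0],
    [-0.01,-0.041,0,0,0,0.003],
    [-0.013,-0.063,0,0,0,0.006]
  ]
}}

```text
clock: 13.67
tcp_pos: [0.4845, 0.2052, 0.3238]
orientation: [3.121, -0.358, 0.0]
contact_force: [0.5, 0.2, -4.0]
grip_width: 0.0229
gripper_force: 78.6
```

>>> {"op": "step_arm", "data": {
  "rows": [
    [-0.003,-0.024,0,0,0,0.003],
    [-0.006,-0.049,0,0,0,0.006],
    [-0.009,-0.074,0,0,0,0.009],
    [-0.012,-0.099,0,0,0,0.012],
    [-0.015,-0.124,0,0,0,0.015]
  ]
}}

```text
clock: 14.08
tcp_pos: [0.4753, 0.1298, 0.3239]
orientation: [3.128, -0.286, 0.0]
contact_force: [0.1, -0.3, -4.2]
grip_width: 0.0229
gripper_force: 78.6
```

>>> {"op": "step_arm", "data": {
  "rows": [
    [-0.003,-0.025,0,0,0,0.003],
    [-0.006,-0.05,0,0,0,0.006],
    [-0.009,-0.075,0,0,0,0.009],
    [-0.012,-0.1,0,0,0,0.012],
    [-0.015,-0.125,0,0,0,0.015]
  ]
}}

```text
clock: 14.5
tcp_pos: [0.466, 0.0549, 0.3239]
orientation: [3.134, -0.212, 0.0]
contact_force: [0.7, -0.6, -5.0]
grip_width: 0.0226
gripper_force: 78.6
```

>>> {"op": "step_arm", "data": {
  "rows": [
    [-0.003,-0.025,0,0,0,0.003],
    [-0.006,-0.05,0,0,0,0.006],
    [-0.009,-0.075,0,0,0,0.009],
    [-0.012,-0.1,0,0,0,0.012],
    [-0.015,-0.125,0,0,0,0.015]
  ]
}}

```text
clock: 14.92
tcp_pos: [0.4568, -0.0201, 0.324]
orientation: [3.138, -0.138, 0.0]
contact_force: [1.3, 0.0, -4.5]
grip_width: 0.0229
gripper_force: 78.6
```

>>> {"op": "step_arm", "data": {
  "rows": [
    [-0.003,-0.025,0,0,0,0.003],
    [-0.006,-0.05,0,0,0,0.006],
    [-0.009,-0.075,0,0,0,0.009],
    [-0.012,-0.1,0,0,0,0.012],
    [-0.015,-0.125,0,0,0,0.0135]
  ]
}}

```text
clock: 15.33
tcp_pos: [0.4476, -0.0951, 0.324]
orientation: [3.14, -0.072, 0.0]
contact_force: [-1.0, 0.6, -4.2]
grip_width: 0.0231
gripper_force: 78.6
```

>>> {"op": "step_arm", "data": {
  "rows": [
    [-0.003,-0.025,0,0,0,0],
    [-0.006,-0.05,0,0,0,0],
    [-0.009,-0.075,0,0,0,0],
    [-0.012,-0.1,0,0,0,0],
    [-0.014,-0.125,0,0,0,0]
  ]
}}

```text
clock: 15.75
tcp_pos: [0.4389, -0.1701, 0.324]
orientation: [3.14, -0.073, 0.0]
contact_force: [0.5, 1.1, -4.9]
grip_width: 0.023
gripper_force: 78.6
```

>>> {"op": "step_arm", "data": {
  "rows": [
    [-0.001,-0.022,0,0,0,0],
    [-0.002,-0.04,0,0,0,0],
    [-0.002,-0.055,0,0,0,0],
    [-0.002,-0.065,0,0,0,0],
    [-0.002,-0.07,0,0,0,0]
  ]
}}

```text
clock: 16.17
tcp_pos: [0.4383, -0.2111, 0.3239]
orientation: [3.141, -0.072, -0.0]
contact_force: [-0.1, 0.0, -4.9]
grip_width: 0.0232
gripper_force: 78.7
```

Run:
```python
from h import *
o=r.get_obs();im=eyes.grab_frame("wrist");c=cam("wrist",o);cv2.imwrite("pics/n1.png",im[:,:,::-1])
print(o["tcp_pos"],o["orientation"],o["clock"])
for n,z in(("tips",.27),):
  m=mask(im,*YEL,(230,20,410,320));k,l,st,ce=cv2.connectedComponentsWithStats(m)
  for i in range(1,k):
    if st[i][4]>40:print(st[i],ce[i],onz(c,(ce[i]),.258))
ys,xs=np.nonzero(m)
for y in range(ys.min(),ys.max()+1,6):
    x=xs[ys==y]; 
    if len(x):
        s=np.split(x,np.nonzero(np.diff(x)>2)[0]+1);print(y,[(q[0],q[-1]) for q in s])
m=mask(im,(0,150,60),(8,255,255),(240,140,400,400));ys,xs=np.nonzero(m);print("red",xs.min(),xs.max(),ys.min(),ys.max(),xs.mean())
# white bar row: brightness extents just above red
g=cv2.cvtColor(im,cv2.COLOR_RGB2GRAY)
for y in range(ys.min()-8,ys.min()+16,3):
    x=np.nonzero(g[y,180:460]>165)[0]+180;s=np.split(x,np.nonzero(np.diff(x)>2)[0]+1);print(y,[(q[0],q[-1]) for q in s if len(q)>5])
```

```text
[ 0.4383 -0.2111  0.3239] [ 3.1406 -0.0717 -0.    ] 16.1667
[ 274   20   99   16 1324] [322.7613  26.4358] [ 0.5507 -0.2181  0.258 ]
[ 286   37   15   94 1192] [293.2483  83.3507] [ 0.5204 -0.1994  0.258 ]
[ 346   37   15   94 1184] [352.6926  82.9443] [ 0.519  -0.2343  0.258 ]
[379 194  16  22 153] [384.0784 205.5817] [ 0.4426 -0.2529  0.258 ]
20 [(np.int64(274), np.int64(372))]
26 [(np.int64(275), np.int64(371))]
32 [(np.int64(278), np.int64(282)), (np.int64(302), np.int64(343)), (np.int64(364), np.int64(368))]
38 [(np.int64(287), np.int64(298)), (np.int64(347), np.int64(359))]
44 [(np.int64(287), np.int64(298)), (np.int64(347), np.int64(359))]
50 [(np.int64(287), np.int64(299)), (np.int64(347), np.int64(359))]
56 [(np.int64(287), np.int64(299)), (np.int64(347), np.int64(359))]
62 [(np.int64(287), np.int64(299)), (np.int64(347), np.int64(359))]
68 [(np.int64(287), np.int64(299)), (np.int64(347), np.int64(359))]
74 [(np.int64(287), np.int64(299)), (np.int64(347), np.int64(358))]
80 [(np.int64(288), np.int64(299)), (np.int64(347), np.int64(358))]
86 [(np.int64(287), np.int64(300)), (
[... 580 characters left out ...]
84))]
206 [(np.int64(379), np.int64(388)), (np.int64(409), np.int64(409))]
212 [(np.int64(385), np.int64(392))]
red 290 354 225 309 322.051692165044
217 [(np.int64(275), np.int64(307)), (np.int64(316), np.int64(342)), (np.int64(350), np.int64(373))]
220 [(np.int64(266), np.int64(376))]
223 [(np.int64(223), np.int64(228)), (np.int64(416), np.int64(421))]
226 [(np.int64(223), np.int64(228)), (np.int64(402), np.int64(420))]
229 [(np.int64(223), np.int64(299)), (np.int64(344), np.int64(422))]
232 [(np.int64(222), np.int64(293)), (np.int64(351), np.int64(422))]
235 [(np.int64(222), np.int64(292)), (np.int64(352), np.int64(422))]
238 [(np.int64(264), np.int64(291)), (np.int64(353), np.int64(420))]
```

Run:
```python
from h import *
o=r.get_obs();c=cam("wrist",o)
print("bar",onz(c,(222,233),.2897),onz(c,(422,233),.2897),onz(c,(322,233),.2897))
for p in((293,50),(353.2,50),(294,104),(352,104)):print("prong",onz(c,p,.252))
print("tip outer",onz(c,(293,131),.262),onz(c,(354,131),.262)); print("tip top mid",onz(c,(293,125),.27),onz(c,(354,125),.27))
print("crossfront",onz(c,(323,34),.261))
```

```text
bar [ 0.441  -0.1567  0.2897] [ 0.4357 -0.2682  0.2897] [ 0.4385 -0.2124  0.2897]
prong [ 0.54  -0.2    0.252]
prong [ 0.5383 -0.2357  0.252 ]
prong [ 0.5088 -0.1985  0.252 ]
prong [ 0.5071 -0.2342  0.252 ]
tip outer [ 0.4931 -0.1977  0.262 ] [ 0.4914 -0.234   0.262 ]
tip top mid [ 0.4969 -0.1987  0.27  ] [ 0.4953 -0.2333  0.27  ]
crossfront [ 0.5461 -0.218   0.261 ]
```

The bar sits square and centred in front of the prongs and needs to go 85 mm in and 4.7 mm across. I'll go in slowly, above the tips.

>>> {"op": "step_arm", "data": {
  "rows": [
    [0.006,-0.0003,0,0,0,0],
    [0.018,-0.001,0,0,0,0],
    [0.034,-0.0019,0,0,0,0],
    [0.05,-0.0028,0,0,0,0],
    [0.066,-0.0036,0,0,0,0]
  ]
}}

```text
clock: 16.63
tcp_pos: [0.4796, -0.2117, 0.3239]
orientation: [-3.141, 0.068, -0.001]
contact_force: [0.7, 0.9, -4.7]
grip_width: 0.0229
gripper_force: 78.7
```

>>> {"op": "step_arm", "data": {
  "rows": [
    [0.016,-0.0009,0,0,0,0],
    [0.032,-0.0018,0,0,0,0],
    [0.048,-0.0027,0,0,0,0],
    [0.062,-0.0034,0,0,0,0],
    [0.07,-0.0039,0,0,0,0]
  ]
}}

```text
clock: 17.05
tcp_pos: [0.5215, -0.2144, 0.3237]
orientation: [-3.141, 0.069, -0.001]
contact_force: [-1.0, -0.3, -3.9]
grip_width: 0.0225
gripper_force: 78.7
```

>>> {"op": "step_arm", "data": {
  "rows": [
    [0.005,-0.0003,0,0,0,0],
    [0.0057,-0.0003,0,0,0,0],
    [0.0057,-0.0003,0,0,0,0]
  ]
}}

```text
clock: 17.3
tcp_pos: [0.5233, -0.2148, 0.3238]
orientation: [3.141, -0.07, -0.001]
contact_force: [-0.4, -1.2, -4.5]
grip_width: 0.0234
gripper_force: 78.7
```

```bash
cat > n.py <<'E'
from h import *
o=r.get_obs();im=eyes.grab_frame("wrist");c=cam("wrist",o);cv2.imwrite("pics/n%.1f.png"%o["clock"],im[:,:,::-1])
print(o["tcp_pos"],o["contact_force"],o["moment"],o["clock"])
m=mask(im,*YEL,(230,20,410,320));ys,xs=np.nonzero(m)
for y in range(60,300,6):
    x=xs[ys==y]
    if len(x):
        s=np.split(x,np.nonzero(np.diff(x)>2)[0]+1);print(y,[(int(q[0]),int(q[-1])) for q in s])
g=cv2.cvtColor(im,cv2.COLOR_RGB2HSV)
for y in range(215,262,3):
    x=np.nonzero((g[y,180:460,2]>150)&(g[y,180:460,1]<50))[0]+180;s=np.split(x,np.nonzero(np.diff(x)>2)[0]+1);print("w",y,[(int(q[0]),int(q[-1])) for q in s if len(q)>8])
E
python3 n.py
```

```text
[ 0.5233 -0.2148  0.3238] [-0.364  -1.1529 -4.543 ] [ 0.0342  0.0768 -0.0004] 17.3
90 [(307, 339)]
96 [(307, 339)]
102 [(307, 339)]
108 [(307, 339)]
114 [(307, 339)]
120 [(307, 339)]
126 [(307, 339)]
132 [(307, 339)]
138 [(307, 339)]
144 [(307, 339)]
150 [(307, 339)]
156 [(307, 339)]
162 [(282, 364)]
168 [(279, 367)]
174 [(280, 367)]
180 [(290, 301), (345, 356)]
186 [(290, 301), (345, 355)]
192 [(291, 301), (345, 355)]
198 [(291, 301), (345, 355)]
204 [(291, 301), (345, 355)]
210 [(291, 302), (344, 355)]
216 [(291, 301), (345, 355)]
222 [(291, 302), (344, 355)]
252 [(381, 393)]
258 [(383, 409)]
264 [(385, 409)]
270 [(398, 409)]
w 215 [(274, 290), (303, 317), (356, 373), (376, 393), (411, 459)]
w 218 [(272, 290), (303, 317), (356, 395), (414, 459)]
w 221 [(266, 291), (303, 343), (356, 397), (416, 459)]
w 224 [(365, 399), (415, 459)]
w 227 [(223, 300), (344, 459)]
w 230 [(222, 299), (345, 459)]
w 233 [(222, 270), (283, 293), (351, 459)]
w 236 [(222, 293), (352, 459)]
w 239 [(281, 292), (353, 363), (422, 459)]
w 242 [(281, 291), (353, 363), (375, 459)]
w 245 [(280, 291), (354, 364), (379, 459)]
w 248 [(279, 290), (354, 365), (386, 459)]
w 251 [(278, 289), (355, 366), (393, 459)]
w 254 [(277, 288), (356, 367), (404, 454)]
w 257 [(276, 288), (356, 368), (411, 452)]
w 260 [(275, 287), (357, 369), (414, 451)]
```

>>> {"op": "step_arm", "data": {
  "rows": [
    [0,0,-0.006,0,0,0],
    [0,0,-0.016,0,0,0],
    [0,0,-0.027,0,0,0],
    [0,0,-0.036,0,0,0],
    [0,0,-0.042,0,0,0]
  ]
}}

```text
clock: 17.77
tcp_pos: [0.5228, -0.2146, 0.2974]
orientation: [-3.14, 0.07, 0.003]
contact_force: [-0.5, -0.4, -6.0]
grip_width: 0.0228
gripper_force: 78.7
```

>>> {"op": "step_arm", "data": {
  "rows": [
    [0,0,-0.003,0,0,0],
    [0,0,-0.005,0,0,0],
    [0,0,-0.007,0,0,0],
    [0,0,-0.008,0,0,0],
    [0,0,-0.009,0,0,0]
  ]
}}

```text
clock: 18.18
tcp_pos: [0.5236, -0.2148, 0.2935]
orientation: [3.141, -0.07, 0.001]
contact_force: [0.0, -0.2, -4.5]
grip_width: 0.0235
gripper_force: 78.7
```

```bash
python3 n.py | head -1
```

```text
[ 0.5236 -0.2148  0.2935] [ 0.0313 -0.2252 -4.5324] [-0.032  -0.0398  0.0019] 18.1833
```

Still carrying 4.5 N, so I'll creep down to contact.

>>> {"op": "step_arm", "data": {
  "rows": [
    [0,0,-0.001,0,0,0],
    [0,0,-0.002,0,0,0],
    [0,0,-0.002,0,0,0],
    [0,0,-0.002,0,0,0]
  ]
}}

```text
clock: 18.57
tcp_pos: [0.5236, -0.2148, 0.2925]
orientation: [3.141, -0.07, 0.001]
contact_force: [-0.5, 0.1, -2.5]
grip_width: 0.0231
gripper_force: 79.0
```

>>> {"op": "step_arm", "data": {
  "rows": [
    [0,0,-0.001,0,0,0],
    [0,0,-0.0015,0,0,0],
    [0,0,-0.0015,0,0,0],
    [0,0,-0.0015,0,0,0]
  ]
}}

```text
clock: 18.9
tcp_pos: [0.5237, -0.2148, 0.2921]
orientation: [3.141, -0.07, 0.002]
contact_force: [-2.4, 0.1, 5.5]
grip_width: 0.0228
gripper_force: 79.9
```

Seated: the hook now bears the load. I'll ease off slightly and open.

>>> {"op": "step_arm", "data": {
  "rows": [
    [0,0,0.0008,0,0,0],
    [0,0,0.0008,0,0,0]
  ]
}}

```text
clock: 19.07
tcp_pos: [0.5237, -0.2148, 0.2922]
orientation: [3.141, -0.07, 0.001]
contact_force: [-2.2, -0.2, 3.7]
grip_width: 0.0228
gripper_force: 79.8
```

>>> {"op": "step_arm", "data": {
  "rows": [
    [0,0,0,0,0,0],
    [0,0,0,0,0,0],
    [0,0,0,0,0,0],
    [0,0,0,0,0,0],
    [0,0,0,0,0,0]
  ],
  "jaw": 0
}}

```text
clock: 19.48
tcp_pos: [0.5235, -0.2148, 0.2915]
orientation: [3.141, -0.07, -0.0]
contact_force: [0.3, 0.5, 0.1]
grip_width: 0.0815
gripper_force: 0.0
```

```bash
python3 - <<'E'
from h import *
o=r.get_obs();im=eyes.grab_frame("wrist");c=cam("wrist",o);print(o["tcp_pos"],o["grip_width"],o["contact_force"])
m=mask(im,(0,150,60),(8,255,255),(270,140,380,400));ys,xs=np.nonzero(m);print("red",xs.min(),xs.max(),ys.min(),ys.max())
E
python3 n.py
```

```text
[ 0.5235 -0.2148  0.2915] 0.08154503878947601 [0.3181 0.4834 0.0985]
red 291 354 225 310
[ 0.5235 -0.2147  0.2915] [ 0.1738 -0.9631 -0.6042] [ 0.037  0.009 -0.014] 19.5333
84 [(304, 343)]
90 [(304, 343)]
96 [(304, 343)]
102 [(304, 343)]
108 [(304, 343)]
114 [(304, 343)]
120 [(304, 342)]
126 [(304, 342)]
132 [(304, 342)]
138 [(304, 342)]
144 [(304, 342)]
150 [(304, 342)]
156 [(305, 342)]
162 [(305, 342)]
168 [(305, 342)]
174 [(273, 374)]
180 [(270, 376)]
186 [(271, 376)]
198 [(285, 298), (349, 362)]
204 [(285, 298), (349, 362)]
210 [(285, 298), (348, 361)]
216 [(285, 298), (348, 361)]
222 [(285, 298), (348, 362)]
240 [(353, 360)]
246 [(286, 295), (349, 361)]
252 [(286, 295), (349, 369)]
258 [(287, 293), (351, 386)]
264 [(286, 291), (353, 405)]
270 [(286, 291), (353, 361), (369, 409)]
276 [(285, 291), (354, 362), (389, 409)]
282 [(284, 290), (355, 363), (406, 409)]
288 [(285, 290), (355, 362)]
w 215 [(274, 284), (299, 313), (362, 374), (380, 394), (412, 459)]
w 218 [(273, 284), (299, 313), (362, 396), (415, 459)]
w 221 [(267, 285), (299, 347), (362, 376), (380, 398), (416, 459)]
w 224 [(367, 400), (416, 459)]
w 227 [(223, 300), (344, 459)]
w 230 [(222, 300), (345, 431), (434, 459)]
w 233 [(222, 299), (346, 428), (438, 459)]
w 236 [(222, 296), (348, 423), (440, 459)]
w 239 [(438, 459)]
w 242 [(366, 387), (390, 412), (426, 459)]
w 245 [(207, 217), (366, 376), (388, 401), (404, 416), (427, 459)]
w 248 [(204, 215), (389, 416), (430, 459)]
w 251 [(201, 212), (432, 459)]
w 254 [(199, 210), (434, 445)]
w 257 [(197, 208), (436, 448)]
w 260 [(194, 205), (439, 450)]
```

The bar spans both prongs, with yellow showing before and beyond it, and nothing moved on release. I'll retreat straight up.

>>> {"op": "step_arm", "data": {
  "rows": [
    [0,0,0.015,0,0,0],
    [0,0,0.05,0,0,0],
    [0,0,0.1,0,0,0],
    [0,0,0.15,0,0,0],
    [0,0,0.2,0,0,0]
  ]
}}

```text
clock: 20.0
tcp_pos: [0.5232, -0.2147, 0.4137]
orientation: [3.141, -0.07, 0.0]
contact_force: [1.4, 0.4, 0.3]
grip_width: 0.0851
gripper_force: 0.0
```

>>> {"op": "step_arm", "data": {
  "rows": [
    [0,0,0.02,0,0,0],
    [0,0,0.02,0,0,0],
    [0,0,0.02,0,0,0],
    [0,0,0.02,0,0,0],
    [0,0,0.02,0,0,0]
  ]
}}

```text
clock: 20.42
tcp_pos: [0.5228, -0.2145, 0.4219]
orientation: [-3.14, 0.07, 0.005]
contact_force: [0.1, 0.3, -0.3]
grip_width: 0.0852
gripper_force: 0.0
```

```bash
cat > f.py <<'E'
from m import *
o=r.get_obs();im=eyes.grab_frame("wrist");c=cam("wrist",o);print(o["tcp_pos"],o["grip_width"],o["contact_force"],o["clock"])
m=mask(im,(0,150,60),(8,255,255),(240,100,400,300));ys,xs=np.nonzero(m);print("red",xs.min(),xs.max(),ys.min(),ys.max(),xs.mean(),"top face front edge",onz(c,(xs.mean(),ys.max()),.32))
m=mask(im,*YEL,(240,60,400,300));k,l,st,ce=cv2.connectedComponentsWithStats(m)
for i in range(1,k):
    if st[i][4]>30:print("yel",st[i][:5],ce[i])
g=cv2.cvtColor(im,cv2.COLOR_RGB2HSV)
for y in range(st[1][1]+st[1][3],ys.max(),3):
    x=np.nonzero((g[y,200:440,2]>150)&(g[y,200:440,1]<50))[0]+200;s=np.split(x,np.nonzero(np.diff(x)>2)[0]+1);print("w",y,[(int(q[0]),int(q[-1])) for q in s if len(q)>8])
p=proj(cam("side"),(.5235,-.217,.3));s=eyes.grab_frame("side");m=mask(s,*RED,(int(p[0])-20,int(p[1])-25,int(p[0])+20,int(p[1])+25));ys,xs=np.nonzero(m);print("side red",len(xs),xs.mean() if len(xs) else 0,ys.mean() if len(xs) else 0,"expected",p)
E
python3 f.py
```

```text
[ 0.5228 -0.2145  0.4219] 0.08521102907212423 [ 0.0579  0.2566 -0.34  ] 20.4167
red 309 340 174 299 322.65637065637065 top face front edge [ 0.4354 -0.2125  0.32  ]
yel [ 293   93   61   61 1708] [323.1411 129.1212]
yel [301 156   8  20 153] [304.5229 165.9346]
yel [338 157   8  19 152] [341.5 166. ]
yel [300 184   9  30 218] [304.0229 199.2202]
yel [338 184   9  30 244] [341.6762 198.627 ]
yel [347 219  53  27 688] [373.0683 231.7078]
w 154 [(270, 278), (287, 298), (311, 325), (349, 358), (370, 439)]
w 157 [(347, 357), (365, 439)]
w 160 [(287, 299), (347, 358), (367, 439)]
w 163 [(287, 300), (310, 337), (346, 359), (370, 439)]
w 166 [(286, 300), (347, 362), (378, 439)]
w 169 [(282, 300), (309, 337), (347, 358), (375, 439)]
w 172 [(287, 300), (310, 325), (347, 358), (382, 439)]
w 175 [(347, 358), (377, 439)]
w 178 [(264, 308), (337, 383), (386, 439)]
w 181 [(265, 308), (337, 439)]
w 184 [(346, 358), (364, 374), (382, 439)]
w 187 [(283, 301), (346, 439)]
w 190 [(358, 439)]
w 193 [(358, 439)]
w 196 [(358, 439)]
w 199 [(357, 439)]
w 202 [(358, 439)]
w 205 [(358, 439)]
w 208 [(358, 439)]
[... 405 characters left out ...]

w 256 [(200, 208), (358, 416)]
w 259 [(345, 354), (360, 388), (391, 415)]
w 262 [(345, 354), (364, 388), (391, 415)]
w 265 [(342, 354), (379, 415)]
w 268 [(342, 354), (359, 415)]
w 271 [(358, 383), (387, 414)]
w 274 [(231, 241), (244, 257), (358, 380), (384, 414)]
w 277 [(231, 259), (263, 290), (293, 317), (341, 364), (378, 414)]
w 280 [(231, 281), (285, 317), (341, 414)]
w 283 [(230, 273), (278, 317), (341, 414)]
w 286 [(229, 268), (285, 318), (341, 415)]
w 289 [(235, 271), (285, 318), (342, 416)]
w 292 [(239, 273), (294, 323), (338, 387), (398, 419)]
w 295 [(237, 246), (337, 420)]
w 298 [(223, 339), (345, 422)]
side red 133 361.3308270676692 121.82706766917293 expected [362.056  129.9391]
```

The bar is level across both prongs (row 179, columns 264–383, prongs at 304 and 342). The hand is clear and there is no contact force. The side view's red pixels include the spray can's band behind, so I'm ignoring them. Handing in.

```bash
python3 -c "
from bench import r
print(r.hand_in())"
```

```text
the job is handed in; nothing more can be done
None
```

I proof-pulled the yellow hook to about 12 mm (15.5 N) with green showing and no red, held it over 1.3 s and returned it home; the tray now hangs by its bar on both yellow prongs, and I handed the job in at about 20 s (no verdict was returned, and I did not re-check the plugs by eye after the first lift).

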